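# Tip a rib flat and push it against the drilling fence

## Task

Get the green primed rib ready for drilling: without grasping or lifting it, push it over away from the robot so that it lies flat on its web with the flanges pointing up, then push it along the mat until its far edge sits flush against the blue fence over its whole length. Leave the bare metal rib standing where it is and do not disturb the tools and containers.

Things in the scene. Friction and masses are not known exactly. Their poses are not given: they have to be found in the camera images.
- green_rib: Green primed aircraft rib, a rigid metal channel, 0.3 to 0.48 kg, standing on the black mat (height 0): web 170 long (y) x 115 high (z) x 4 mm with two holes, flanges top and bottom pointing to -x (to the robot, yaw to 17 degrees). Origin: middle of the lower edge of the web's smooth back (+x) face, the edge it tips about. Lying on its web: origin at mat height, z level to the far side, x down.
- rib_top (a point): Green rib: middle of the free edge of the top flange (4 mm thick, reaching 24 mm from the back face), 113 mm above the underside: a place to push it over. Pushed away from the robot, it topples by itself once leaned about 11 degrees (about 22 mm at the top).
- rib_foot (a point): Green rib: middle of the underside of the bottom flange (8 mm thick, reaching 36 mm from the back face), 18 mm on the robot's side of the origin. Once the rib lies on its web, the underside is its near face, 36 mm high, looking towards the robot, and this point is 18 mm above the mat: a place to push it along.
- green_rib_mid (a point): Green rib: centre of the web, 57.5 mm above its underside when standing; about 2 mm above the mat when it lies on its web.
- rib_corner_a (a point): Green rib: the +y end of the top outer edge of the web's back face (115 mm above the underside, 85 mm from the middle). Lying on its web, this is the lower far corner, which must come against the fence.
- rib_corner_b (a point): Green rib: the same at the -y end.
- bare_rib: A second rib of the same shape, size, mass and origin in bare silvery metal, standing upright in the same way. It may stand left or right of the green one. It is to be left standing.
- fence: Blue straight fence, an angle profile 700 mm long (y), 30 mm high, 42 mm deep, fixed beyond the ribs, turned up to 6 degrees either way. Origin: middle of the foot of its upright face, which looks to -x (to the robot); that face is the plane x = 0 of its frame. It stands about 6 to 15 cm beyond the far edge of a rib that has been tipped over.
- deburring_tool: Hand tool with an orange handle, 150 mm long, lying between the two ribs, roughly along x. Leave alone (origin: on its underside).
- mallet: Hammer with a wooden handle, 260 mm long, lying at the left (+y). Leave alone (origin: on its underside).
- rivet_jar: Clear jar with a red cap, 56 mm across, 75 mm high, at the right (-y). Leave alone (origin: on its underside).
- tape_roll: Yellow roll of tape, 90 mm across, 24 mm high, lying at the left (+y). Leave alone (origin: on its underside).
- spray_can: White and blue can, 60 mm across, 170 mm high, at the far right. Leave alone (origin: on its underside).
- fastener_bin: Red open bin, 130 x 170 x 50 mm, filled with small copper and steel fasteners, at the right (-y). Leave alone (origin: on its underside).

How it is judged:
By the outcome, as a careful person would: the job done as asked, in the order asked, and still so for the second after the job is handed in, with the robot touching nothing.
It also fails if it takes over 58 s, if anything falls off the work surface, if the arm or the gripper's body presses on something with over 40 N, if the wrist force passes 120 N, or if a joint passes its speed limit or range.

## Robot

A 6-joint arm with a two-finger parallel gripper is mounted at the origin on the work surface. World frame = base frame: x ahead of the robot, y to its left, z up, the work surface at z = 0. Lengths are in mm, angles in rad, forces in N, time in s.
With the tool pointing down it reaches from about 325 to 775 mm from the base axis. Payload 9.3 kg.
Tool frame: the origin (TCP) lies midway between the tips of the shut fingers; the grasp point (between the pads) lies 19 mm behind it; z points along the fingers, y is the direction in which the jaws open and shut (so a half turn about z gives the same grasp; the last joint's range is limited). The gripper opens to 85 mm and grips with 20 to 120 N. Pads are 22 mm wide; open, the fingers measure 114 mm over their backs; the gripper's body (76 mm by 85 mm) begins 54 mm behind the grasp point. The pads swing forward as they close: fully open they stand 13 mm farther back than shut.
Start: joints at [1.139, 0.259, 0.021, 1.334, 0, 1.418], TCP at [151.362, 528.759, 231.279] pointing down, gripper open.
Joint ranges: [-3.04, 3.04], [-0.91, 1.82], [-1.04, 1.36], [-1.92, 1.95], [-1.52, 1.45], [-3.14, 3.14]. Speed limits (rad/s): [2.22, 2.22, 2.79, 3.14, 3.14, 3.14].

## Interface

Orientations are given as a unit quaternion [w, x, y, z].
In Python, from cell import state, camera, close_job gives the robot as it stands.
- The arm moves only by the shell command python3 -m pendant 'ROWS' [OPENING]. ROWS is a JSON object of lists of equal length, an entry for each row: "xyz": the shift along the tool's x, y, z in m, a list of three; "yaw": the turn about the tool's z in rad. In form: {"xyz": [[tx, ty, tz], ...], "yaw": [yaw, ...]}. A call has 1 to 12 rows; each row shifts and turns the commanded pose from where the row before left it, along the tool's axes as they then stand; what a row does not reach is not made up. A row lasts 1/8 s, in which the tool goes at most 62.5 mm and 10.7 degrees, less where a joint would pass 70% of its speed; a pose out of reach is approached as far as the arm can. A call is refused whole if a number of a shift passes 0.0625 or a number of a turn 0.188, either way. A call with a gripper value outside its range is refused whole. OPENING is the opening, from 0 (shut) to 1 (fully open), set as the call begins (- or left out, the last holds). The fingers move at their own pace and stop on an object; the grip force is fixed at half the most. Time passes only in rows, so rows that do not move let the fingers close. It gives the time, the measured TCP pose, the force and the opening at its end, in the units of the state.
- state(): the state, without advancing time (a new reading comes with each control period).
- camera(name): name is "scene" or "side" or "wrist"; returns a dict with "frame" (420x560x3 uint8, blue, green, red), "fx", "fy", "cx", "cy" (pixels), "R" (3x3) and "t" (3): a world point X has camera coordinates R X + t. Camera axes: x right, y down, z forward; pixel columns grow to the right and rows downward; lengths in mm; the calibration is good to about 2 mm. A picture is of the moment at which its call begins. There is no depth.
- close_job(): hands the job in, once; it reports no verdict.
The state is a dict: "t": time; "joint_positions": joint angles; "joint_velocities": joint speeds; "joint_torque": joint torques, N m; "position": TCP position; "orientation": TCP orientation; "wrist_force": force on the tool from outside, world axes, zero at the start; "moment": the same for the moment, N m; "finger_gap": opening from 0.0 (shut) to 1.0 (fully open).
Only numpy, scipy, OpenCV 4.12 (cv2) and the standard library are available. Lean on these libraries where they do the work, as an engineer would, in place of code of your own. Each camera call takes 0.05 s, during which the arm holds its last target.

## Working session

There is one attempt and no reset: what is moved stays moved. The work goes in short steps, Python scripts to look and compute and a shell command to move; the robot and the scene stay as the last step left them, time stands still between calls to the robot, and variables do not carry over. Pictures are saved under pics/ and viewed, and the job is handed in when it is done.

```bash
ls; mkdir -p pics
python3 - <<'E'
from cell import state,camera
import cv2,json
s=state();print({k:s[k] for k in("t","position","orientation","wrist_force","finger_gap")})
for n in("scene","side","wrist"):
    c=camera(n);cv2.imwrite(f"pics/{n}0.png",c["frame"])
    print(n,c["fx"],c["cx"],c["cy"],c["R"],c["t"])
E
```

```text
pics
{'t': 0.0, 'position': array([151.25499267, 528.50477748, 230.67368263]), 'orientation': array([-1.91939879e-04,  1.38943324e-01,  9.90300115e-01, -6.30982743e-04]), 'wrist_force': array([-0.09088316,  0.59026539, -0.05661204]), 'finger_gap': 0.9993895778011652}
scene 434.3194435009104 280.86649665845806 207.97122596521243 [[ 0.80063126  0.59897109 -0.01494068]
 [ 0.43099894 -0.59307047 -0.68007892]
 [-0.41620849  0.53805302 -0.73298666]] [-400.72423643 -152.56754814 1412.54339009]
side 398.69347020915467 281.71260503414254 216.99481553248543 [[ 0.9963969  -0.0829859   0.0175087 ]
 [-0.05173717 -0.75830552 -0.64984306]
 [ 0.06720475  0.64659576 -0.75986673]] [-511.10436237  101.19181382 1099.78771911]
wrist 296.63813339383586 280.92899305877927 207.7385759995476 [[ 2.75389365e-01  9.61332768e-01 -8.51815989e-05]
 [ 9.20248581e-01 -2.63594505e-01  2.89241225e-01]
 [ 2.78034614e-01 -7.97323457e-02 -9.57256239e-01]] [-550.16406637  -37.41002486  377.19195298]
```

View pics/scene0.png

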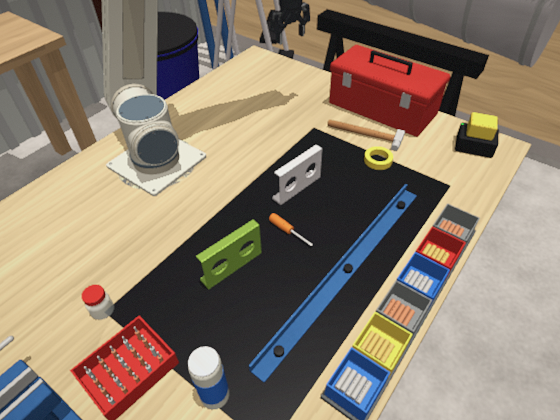

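View pics/side0.png

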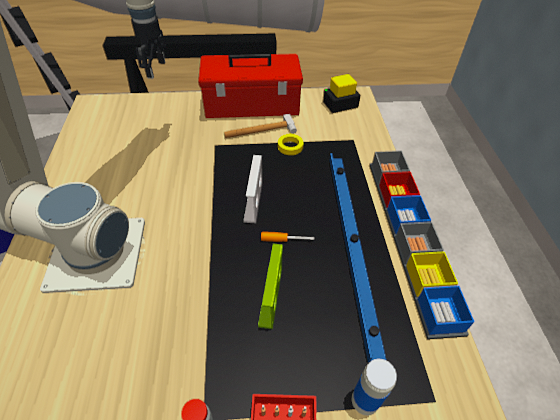

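View pics/wrist0.png

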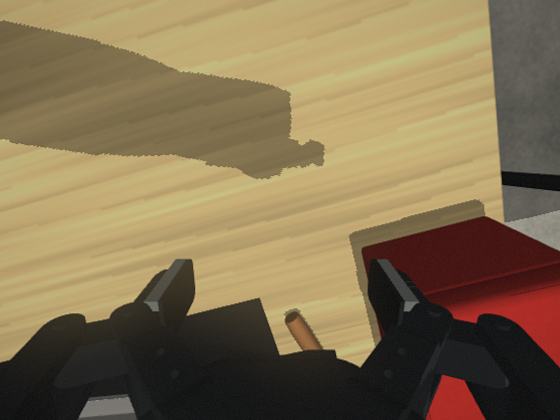

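The scene view shows the green rib's back face at about (200–262, 222–287), and the fence face running from (252,368) to (405,188). The deburring tool is at (270–312, 215–245). In the side view the rib's top is at about (260–283, 245–325). Next I'll measure.

```bash
cat > h.py <<'E'
import numpy as np,cv2
from cell import state,camera
def ray(c,u,v):
    R=np.array(c["R"]);t=np.array(c["t"])
    return -R.T@t, R.T@np.array([(u-c["cx"])/c["fx"],(v-c["cy"])/c["fy"],1])
def onz(c,u,v,z):
    o,d=ray(c,u,v);return o+d*(z-o[2])/d[2]
def proj(c,X):
    p=np.array(c["R"])@np.array(X)+np.array(c["t"]);return np.array([c["fx"]*p[0]/p[2]+c["cx"],c["fy"]*p[1]/p[2]+c["cy"]])
def tri(c1,p1,c2,p2):
    A=[];b=[]
    for c,p in((c1,p1),(c2,p2)):
        o,d=ray(c,*p);d/=np.linalg.norm(d);M=np.eye(3)-np.outer(d,d);A.append(M);b.append(M@o)
    return np.linalg.lstsq(np.vstack(A),np.hstack(b),rcond=None)[0]
def green(f):
    h=cv2.cvtColor(f,cv2.COLOR_BGR2HSV);m=cv2.inRange(h,(28,90,40),(50,255,255))
    n,l,s,_=cv2.connectedComponentsWithStats(m);k=1+np.argmax(s[1:,4]);return (l==k).astype(np.uint8)
def crop(f,x0,y0,x1,y1,k,name):
    cv2.imwrite(name,cv2.resize(f[y0:y1,x0:x1],None,fx=k,fy=k,interpolation=cv2.INTER_CUBIC))
E
python3 - <<'E'
from h import *
a=camera("scene");b=camera("side")
for c in(a,b):
    m=green(c["frame"]);ct=max(cv2.findContours(m,0,cv2.CHAIN_APPROX_NONE)[0],key=cv2.contourArea)
    print(m.sum(),cv2.approxPolyDP(cv2.convexHull(ct),2,True)[:,0].tolist())
crop(a["frame"],185,205,285,300,6,"pics/c1.png");crop(b["frame"],240,225,340,340,5,"pics/c2.png")
E
```

```text
2342 [[254, 219], [259, 224], [261, 252], [208, 289], [200, 280], [196, 255]]
1197 [[282, 244], [281, 273], [272, 328], [258, 327], [272, 243]]
```

View pics/c1.png

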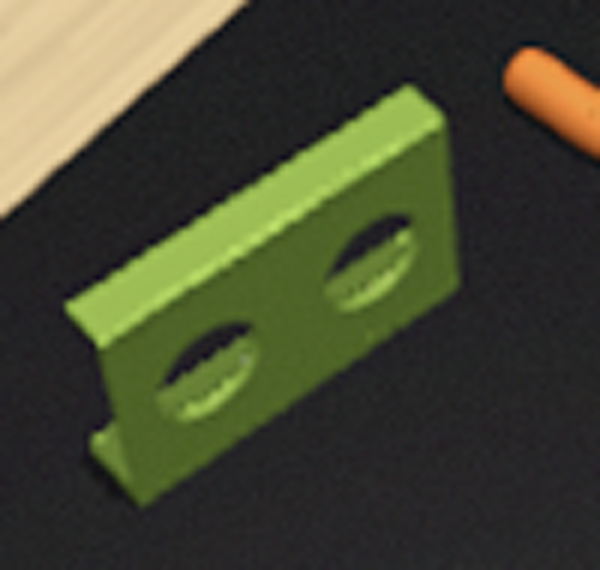

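View pics/c2.png

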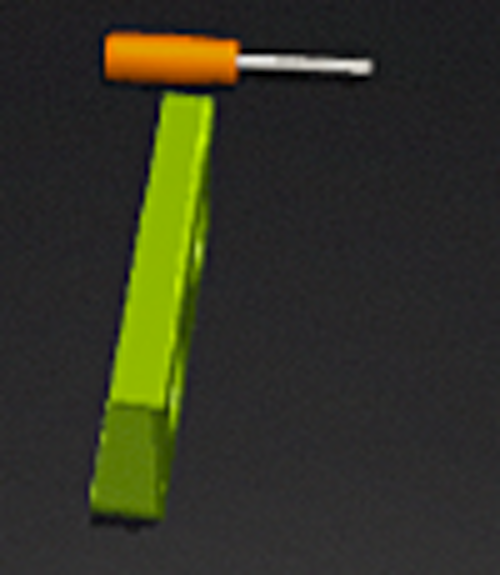

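```bash
python3 - <<'E'
from h import *
a=camera("scene");b=camera("side")
print("top",[onz(a,*p,115).round(1)[:2] for p in((196,255.3),(202.2,262.3),(258.7,224.8),(252.5,218.7))])
print("bot",[onz(a,*p,0).round(1)[:2] for p in((207.8,288.7),(261.2,251.7))])
f=lambda x,y:(240+x/5-.5,225+y/5-.5)
print("side top",[onz(b,*f(*p),115).round(1)[:2] for p in((110,405),(166,408),(213,97),(165,94))])
crop(a["frame"],240,340,310,390,8,"pics/f1.png");crop(a["frame"],370,170,440,220,8,"pics/f2.png")
crop(b["frame"],320,145,400,235,6,"pics/f3.png");crop(b["frame"],330,220,420,320,6,"pics/f4.png")
# measure orange
for c in(a,b):
    h=cv2.cvtColor(c["frame"],cv2.COLOR_BGR2HSV);m=cv2.inRange(h,(5,150,120),(18,255,255))
    n,l,s,ce=cv2.connectedComponentsWithStats(m[200:260]);k=1+np.argmax(s[1:,4]);x,y,w,hh=s[k][:4];print("orange",x,y+200,w,hh)
    ys,xs=np.where(l==k);P=np.array([onz(c,u,v+200,12)[:2] for u,v in zip(xs,ys)]);print(P.min(0),P.max(0))
E
python3 - <<'E'
import cv2,numpy as np
a=[cv2.imread(f"pics/f{i}.png") for i in(1,2,3,4)]
o=np.zeros((600,800,3),np.uint8)
cv2.imwrite("pics/fa.png",np.vstack(a[:2])[:800]);cv2.imwrite("pics/fb.png",np.hstack([cv2.copyMakeBorder(x,0,600-x.shape[0],0,0,0) for x in a[2:]])[:, :800] if 1 else 0)
E
cp pics/f1.png pics/f1b.png
```

```text
top [array([ 444.6, -251.2]), array([ 470.1, -257.2]), array([503.9, -92.7]), array([478.8, -86.2])]
bot [array([ 465.9, -257.2]), array([501.7, -88.9])]
side top [array([ 445.2, -252.8]), array([ 469.7, -256. ]), array([504.6, -87.6]), array([481. , -84.1])]
orange 269 213 25 20
[447.01336294  -1.61311252] [527.25745327  33.69464164]
orange 261 232 27 9
[454.77993857   1.58445216] [530.16379578  35.26329104]
```

View pics/f1.png

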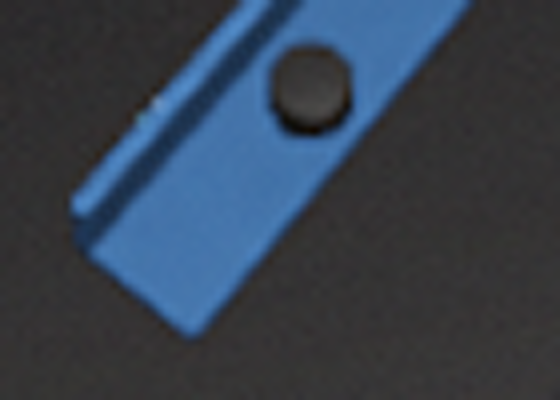

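View pics/f2.png

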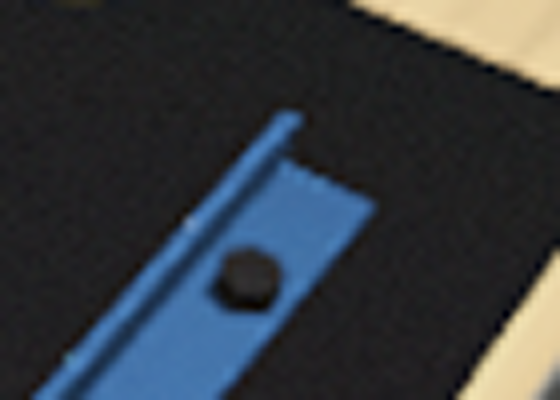

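View pics/f3.png

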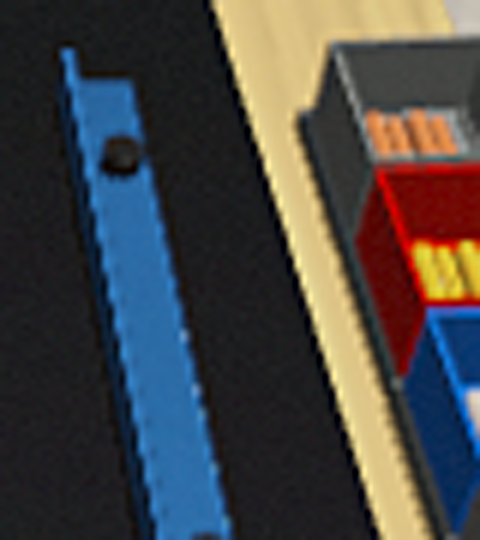

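View pics/f4.png

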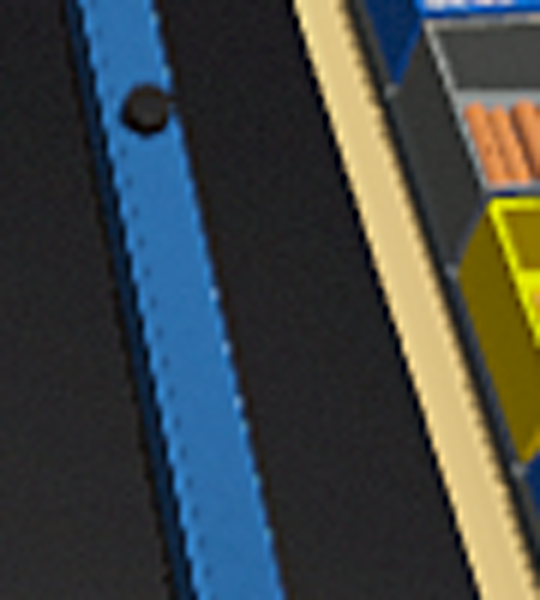

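Run:
```python
from h import *
a=camera("scene");b=camera("side")
def an(p,q):d=q-p;return np.degrees(np.arctan2(-d[0],d[1]))
def rep(n,p,q):print(n,p[:2].round(1),q[:2].round(1),"yaw",an(p,q).round(2),"x at y=-170:",(p[0]+(q[0]-p[0])*(-170-p[1])/(q[1]-p[1])).round(1))
rep("scene",onz(a,248.5,364.5,30),onz(a,404.9,183,30))
rep("scene back bottom?",onz(a,263.6,381.5,0),onz(a,416.5,195.5,0))
rep("side foot",onz(b,357,319.5,0),onz(b,340.3,221.2,0))
m=cv2.inRange(cv2.cvtColor(b["frame"],cv2.COLOR_BGR2HSV),(95,120,30),(120,255,255))
L=[];Rr=[]
for v in range(235,330,5):
    xs=np.where(m[v,320:400])[0]+320; L.append((xs.min(),v))
k=cv2.fitLine(np.array(L,np.float32),cv2.DIST_HUBER,0,.01,.01).ravel()
g=lambda v:(k[2]+k[0]*(v-k[3])/k[1]-.5,v)
rep("side fit",onz(b,*g(330),0),onz(b,*g(235),0))
```

```text
scene [ 680.6 -354.1] [702.1 342.9] yaw -1.76 x at y=-170: 686.3
scene back bottom? [ 720.2 -354.9] [744.4 346.1] yaw -1.97 x at y=-170: 726.6
side foot [ 679.2 -247.1] [694.4  69.5] yaw -2.76 x at y=-170: 682.9
side fit [ 684.5 -275. ] [691.5  17.3] yaw -1.38 x at y=-170: 687.0
```

```bash
cat >> h.py <<'E'
from scipy.spatial.transform import Rotation as Ro
def plan(*pts,yaw=None):
    s=state();q=s["orientation"];R=Ro.from_quat([q[1],q[2],q[3],q[0]]).as_matrix();p=s["position"]
    y=np.degrees(np.arctan2(-R[0,1],R[1,1]));print("t",round(s["t"],2),"pos",p.round(1),"yaw",y.round(2),"tilt",R[:,2].round(3),"F",s["wrist_force"].round(1))
    if yaw is not None:print("turn row yaw total rad",-np.radians(yaw-y).round(4))
    for w in pts:
        w=np.array(w,float);print("to",w,"tool m",(R.T@(w-p)/1000).round(4));p=w
E
python3 -c "
from h import *
plan((300,200,231),(415,-159,231),(415,-159,82),yaw=-11.9)"
```

```text
t 0.45 pos [151.3 528.7 231.2] yaw -15.97 tilt [-0. -0. -1.] F [0.3 0.4 0.4]
turn row yaw total rad -0.0711
to [300. 200. 231.] tool m [-0.2334 -0.2751  0.0003]
to [ 415. -159.  231.] tool m [-0.2094 -0.3135  0.    ]
to [ 415. -159.   82.] tool m [-0.     0.     0.149]
```

```bash
python3 -m pendant '{"xyz":[[-0.029,-0.034,0],[-0.029,-0.034,0],[-0.029,-0.034,0],[-0.029,-0.034,0],[-0.029,-0.034,0],[-0.029,-0.034,0],[-0.029,-0.034,0],[-0.029,-0.034,0]],"yaw":[0,0,0,0,0,0,0,0]}' 1
python3 -m pendant '{"xyz":[[-0.026,-0.039,0],[-0.026,-0.039,0],[-0.026,-0.039,0],[-0.026,-0.039,0],[-0.026,-0.039,0],[-0.026,-0.039,0],[-0.026,-0.039,0],[-0.026,-0.039,0],[0,0,0]],"yaw":[0,0,0,0,0,0,0,0,-0.071]}'
python3 -c "
from h import *
plan((420,-160,231),(420,-160,82),yaw=-11.9)"
```

```text
t: 1.45
position: [299.9, 202.1, 231.5]
orientation: [0.0, 0.139, 0.99, 0.0]
wrist_force: [0.5, -0.2, -0.0]
finger_gap: 0.998
t: 2.58
position: [414.4, -156.5, 230.8]
orientation: [-0.0, 0.105, 0.995, -0.0]
wrist_force: [-0.3, 0.2, -0.6]
finger_gap: 1.001
t 2.58 pos [ 414.4 -156.5  230.8] yaw -12.02 tilt [-0. -0. -1.] F [-0.3  0.2 -0.6]
turn row yaw total rad -0.0021
to [ 420. -160.  231.] tool m [-0.0062 -0.0022 -0.0002]
to [ 420. -160.   82.] tool m [-1.00e-04  0.00e+00  1.49e-01]
```

```bash
python3 -m pendant '{"xyz":[[0,-0.0022,0.03],[0,0,0.04],[0,0,0.04],[0,0,0.035],[0,0,0.004],[0,0,0]],"yaw":[0,0,0,0,0,0]}'
python3 - <<'E'
from h import *
plan((462,-169,82))
a=camera("scene");b=camera("side");w=camera("wrist")
crop(a["frame"],150,150,310,310,3,"pics/d1.png");crop(b["frame"],200,200,360,340,4,"pics/d2.png");cv2.imwrite("pics/d3.png",w["frame"])
E
```

```text
t: 3.32
position: [413.6, -156.2, 83.1]
orientation: [0.0, 0.104, 0.995, -0.0]
wrist_force: [-0.6, 0.3, 1.1]
finger_gap: 1.001
t 3.33 pos [ 413.6 -156.2   83.1] yaw -11.9 tilt [ 0.001 -0.    -1.   ] F [-0.6  0.3  1.1]
to [ 462. -169.   82.] tool m [-0.05   -0.0026  0.0011]
```

View pics/d2.png

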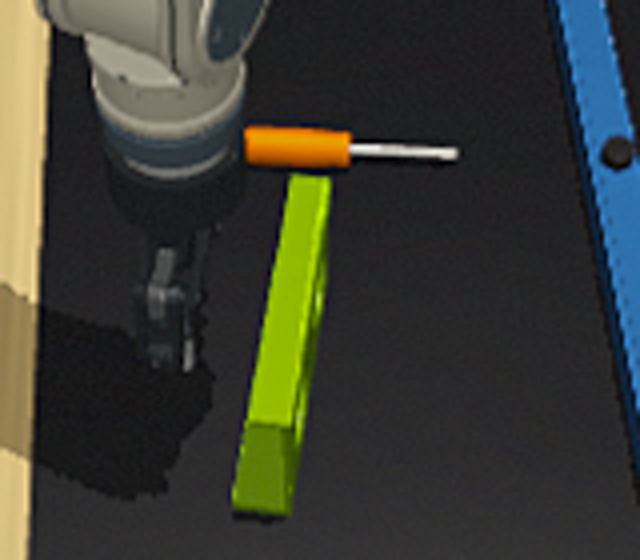

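View pics/d1.png

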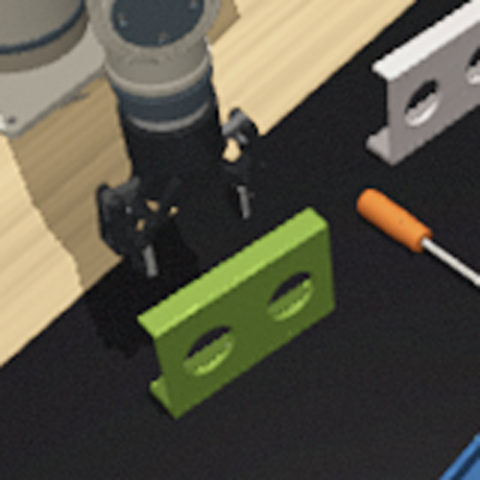

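View pics/d3.png

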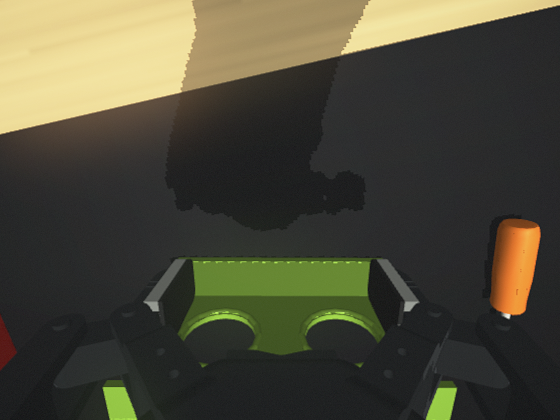

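The gripper is parallel to the rib and centred on it, with fingertips just under the top flange's height and about 39 mm behind its free edge. I'll approach, then push slowly.

```bash
python3 -m pendant '{"xyz":[[-0.012,-0.002,0],[-0.012,0,0],[-0.006,0,0],[-0.004,0,0],[-0.004,0,0],[-0.004,0,0],[-0.004,0,0]],"yaw":[0,0,0,0,0,0,0]}'
python3 - <<'E'
from h import *
plan((462,-169,82))
a=camera("scene");b=camera("side")
crop(b["frame"],200,200,360,340,4,"pics/e2.png")
E
```

```text
t: 4.35
position: [457.9, -167.4, 82.3]
orientation: [-0.0, 0.104, 0.995, -0.0]
wrist_force: [0.0, 0.2, -0.1]
finger_gap: 0.999
t 4.35 pos [ 457.9 -167.4   82.3] yaw -11.91 tilt [-0. -0. -1.] F [ 0.   0.2 -0.1]
to [ 462. -169.   82.] tool m [-0.0043 -0.0007  0.0003]
```

View pics/e2.png

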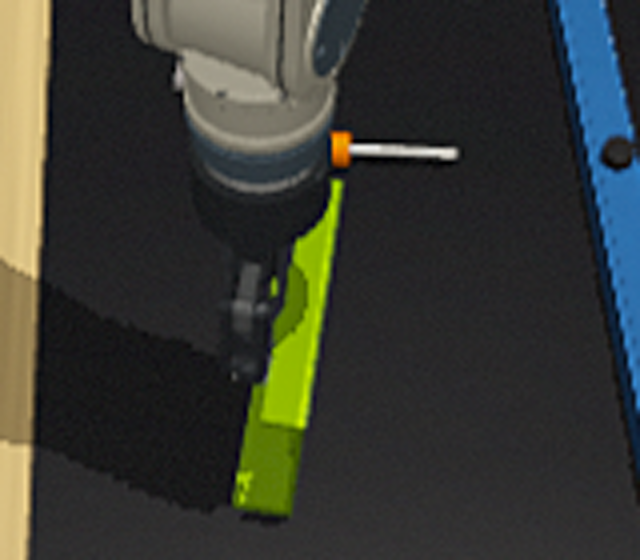

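The rib is leaning, with its top right edge shifted from about x=330 to 345 in the crop while its base has stayed put. I'll keep pushing.

```bash
python3 -m pendant '{"xyz":[[-0.004,0,0],[-0.004,0,0],[-0.004,0,0],[-0.004,0,0],[-0.003,0,0],[0,0,0],[0,0,0],[0,0,0]],"yaw":[0,0,0,0,0,0,0,0]}'
python3 - <<'E'
from h import *
b=camera("side");crop(b["frame"],200,200,360,340,4,"pics/e3.png")
E
```

```text
t: 5.45
position: [476.3, -171.3, 82.3]
orientation: [0.0, 0.104, 0.995, 0.0]
wrist_force: [-0.3, -0.0, 1.2]
finger_gap: 1.001
```

View pics/e3.png

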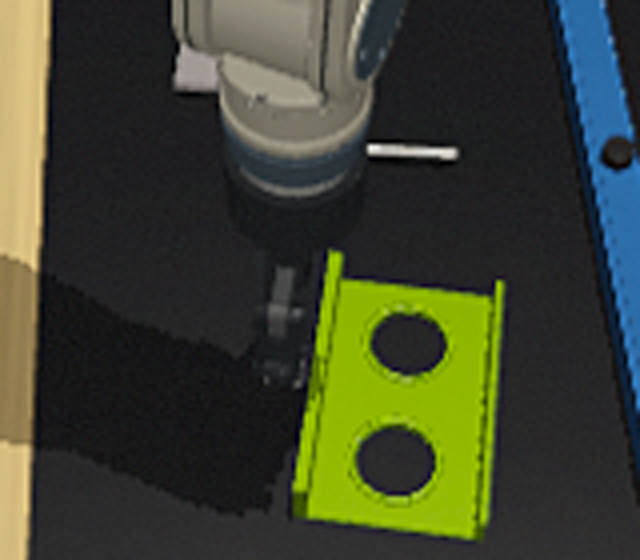

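The rib lies flat on its web with the flanges up. The near flange runs from (330,252) to (295,495) and the far flange from (503,283) to (485,527) in the crop. I'll retreat, then measure.

```bash
python3 -m pendant '{"xyz":[[0.02,0,0],[0.025,0,0],[0.015,0,0],[0,0,0]],"yaw":[0,0,0,0]}'
python3 - <<'E'
from h import *
a=camera("scene");b=camera("side");plan()
f=lambda x,y:(200+x/4-.5,200+y/4-.5)
for n,p,z in(("near+y",(329,252),36),("near-y",(294,492),36),("far+y",(503,282),24),("far-y",(485,525),24)):print(n,onz(b,*f(*p),z).round(1))
crop(a["frame"],180,200,300,330,4,"pics/g1.png")
E
```

```text
t: 6.0
position: [417.3, -158.9, 82.6]
orientation: [0.0, 0.104, 0.995, -0.0]
wrist_force: [0.9, 0.3, 0.0]
finger_gap: 1.0
t 6.1 pos [ 418.4 -159.3   82.6] yaw -11.92 tilt [ 0.001 -0.001 -1.   ] F [ 0.7 -0.7 -1.1]
near+y [505.  -89.7  36. ]
near-y [ 470.4 -256.8   36. ]
far+y [ 618.1 -113.3   24. ]
far-y [ 581.5 -280.3   24. ]
```

View pics/g1.png

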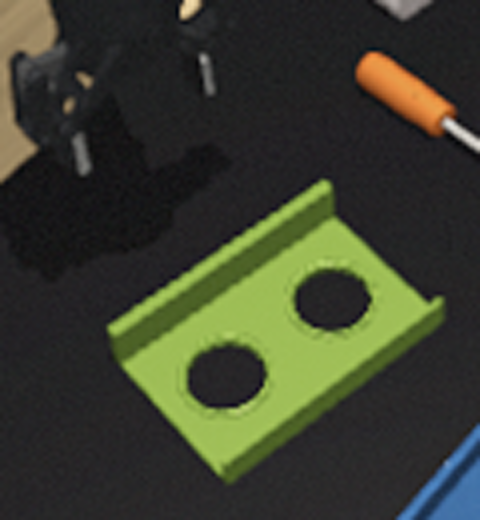

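```bash
python3 -m pendant '{"xyz":[[-0.005,-0.002,0.03],[-0.005,0,0.03],[-0.005,0,0.016],[0,0,0.004],[0,0,0]],"yaw":[0,0,0,0,0]}'
python3 - <<'E'
from h import *
plan((487,-173,1))
b=camera("side");crop(b["frame"],200,200,360,340,4,"pics/h2.png")
w=camera("wrist");cv2.imwrite("pics/h3.png",w["frame"])
E
```

```text
t: 6.72
position: [432.2, -164.1, 2.3]
orientation: [-0.0, 0.104, 0.995, 0.0]
wrist_force: [0.1, 0.3, -0.2]
finger_gap: 0.997
t 6.72 pos [ 432.2 -164.1    2.3] yaw -11.9 tilt [-0.  0. -1.] F [ 0.1  0.3 -0.2]
to [ 487. -173.    1.] tool m [-0.0554  0.0026  0.0013]
```

View pics/h2.png

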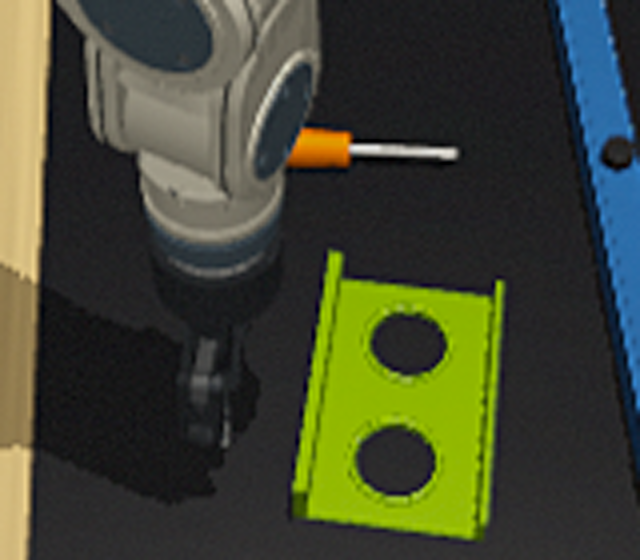

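View pics/h3.png

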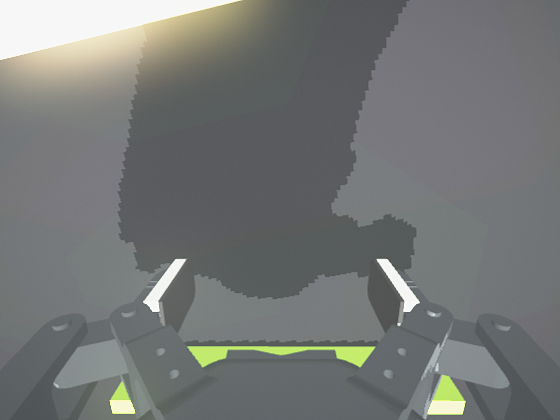

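```bash
python3 -m pendant '{"xyz":[[-0.014,0.001,0],[-0.014,0.001,0],[-0.008,0,0],[-0.006,0,0],[-0.006,0,0],[-0.006,0,0],[-0.006,0,0],[-0.006,0,0]],"yaw":[0,0,0,0,0,0,0,0]}'
python3 - <<'E'
from h import *
plan((560,-180,1),yaw=-1.8)
b=camera("side");crop(b["frame"],220,200,400,340,4,"pics/i2.png")
E
```

```text
t: 7.82
position: [497.1, -175.6, 2.1]
orientation: [-0.0, 0.104, 0.995, 0.0]
wrist_force: [-1.8, 0.4, -1.3]
finger_gap: 0.997
t 7.83 pos [ 497.1 -175.6    2.1] yaw -11.91 tilt [-0.  0. -1.] F [-1.8  0.4 -1.3]
turn row yaw total rad -0.1765
to [ 560. -180.    1.] tool m [-0.0625  0.0087  0.0011]
```

View pics/i2.png

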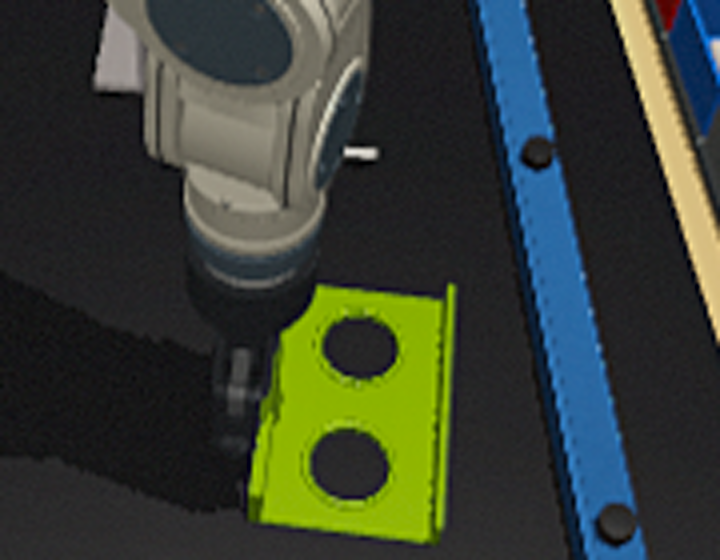

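```bash
python3 -m pendant '{"xyz":[[-0.006,0,0],[-0.006,0,0],[-0.006,0,0],[-0.006,0,0],[-0.006,0,0],[-0.006,0,0],[-0.005,0,0],[-0.004,0,0],[0,0,0]],"yaw":[-0.022,-0.022,-0.022,-0.022,-0.022,-0.022,-0.022,-0.022,0]}'
python3 - <<'E'
from h import *
plan((560,-180,1),yaw=-1.8)
b=camera("side");crop(b["frame"],220,200,400,340,4,"pics/j2.png")
a=camera("scene");crop(a["frame"],180,200,340,340,4,"pics/j1.png")
E
```

```text
t: 9.0
position: [542.1, -181.8, 2.4]
orientation: [0.0, 0.016, 1.0, -0.0]
wrist_force: [0.2, -0.1, -0.5]
finger_gap: 1.002
t 9.0 pos [ 542.1 -181.8    2.4] yaw -1.78 tilt [ 0.001 -0.    -1.   ] F [ 0.2 -0.1 -0.5]
turn row yaw total rad 0.0003
to [ 560. -180.    1.] tool m [-0.0179  0.0023  0.0014]
```

View pics/j2.png

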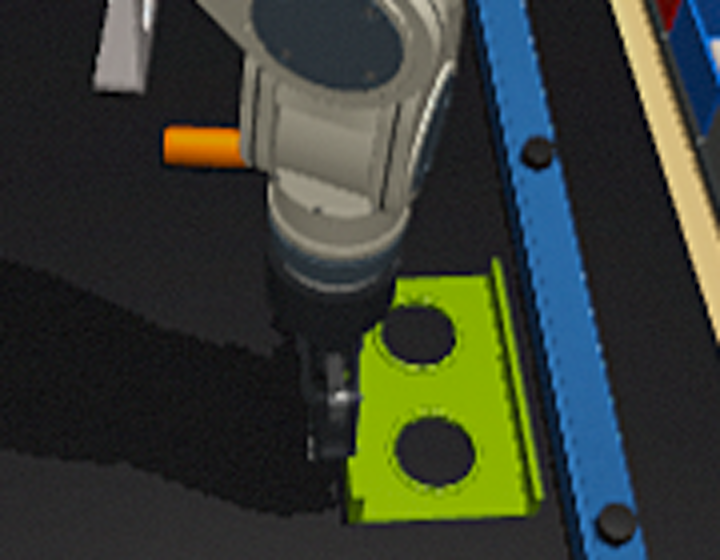

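View pics/j1.png

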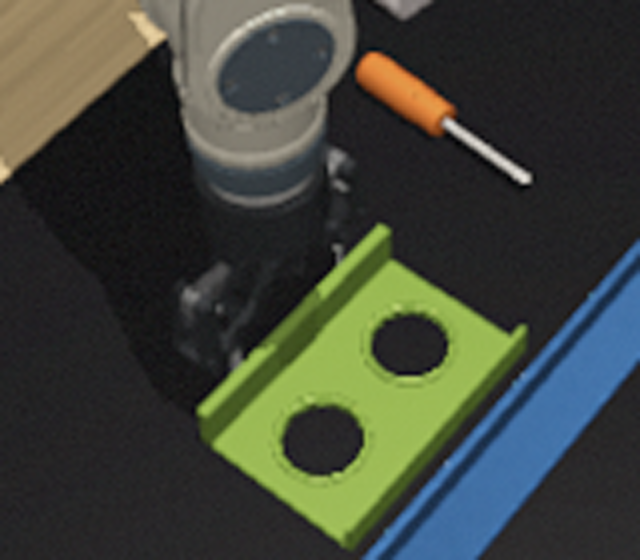

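The rib's edges are now nearly parallel to the fence, with about 15–18 mm to go and the surroundings untouched.

```bash
python3 -m pendant '{"xyz":[[-0.004,0,0],[-0.004,0,0],[-0.003,0,0],[-0.002,0,0],[0,0,0]],"yaw":[0,0,0,0,0]}'
python3 -m pendant '{"xyz":[[-0.001,0,0],[-0.001,0,0],[-0.001,0,0]],"yaw":[0,0,0]}'
```

```text
t: 9.72
position: [554.6, -182.2, 2.3]
orientation: [-0.0, 0.016, 1.0, -0.0]
wrist_force: [-3.1, -0.1, 2.5]
finger_gap: 1.003
t: 10.1
position: [557.2, -182.2, 2.3]
orientation: [-0.0, 0.016, 1.0, -0.0]
wrist_force: [-5.2, 0.0, 4.5]
finger_gap: 1.002
```

```bash
python3 -m pendant '{"xyz":[[-0.001,0,0],[-0.001,0,0]],"yaw":[0,0]}'
python3 - <<'E'
from h import *
plan()
b=camera("side");crop(b["frame"],270,230,390,340,5,"pics/k2.png")
a=camera("scene");crop(a["frame"],210,230,340,350,5,"pics/k1.png")
E
```

```text
t: 10.35
position: [559.2, -182.3, 2.3]
orientation: [-0.0, 0.016, 1.0, -0.0]
wrist_force: [-5.2, 0.5, 4.1]
finger_gap: 1.0
t 10.35 pos [ 559.2 -182.3    2.3] yaw -1.83 tilt [-0. -0. -1.] F [-5.2  0.5  4.1]
```

View pics/k2.png

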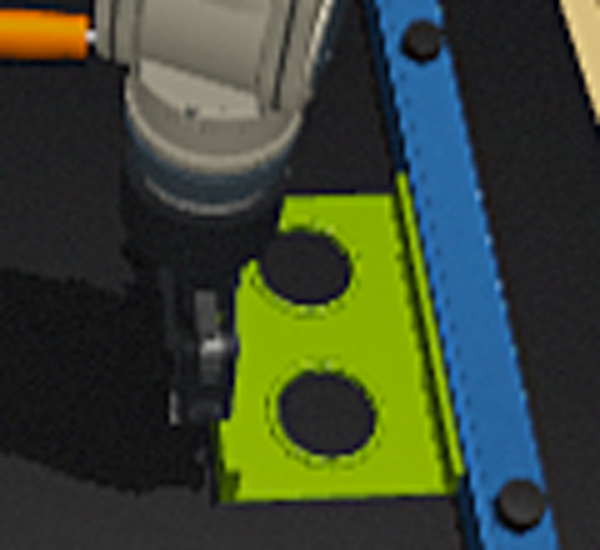

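View pics/k1.png

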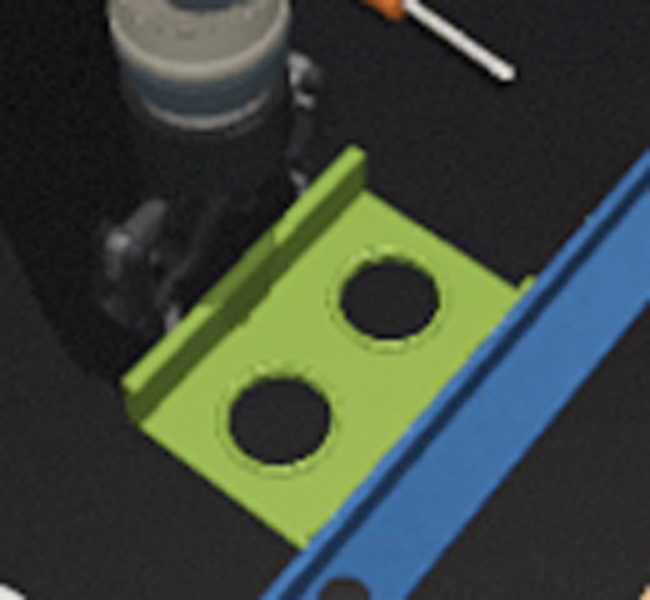

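```bash
for i in 1; do python3 -m pendant '{"xyz":[[-0.001,0,0],[-0.001,0,0]],"yaw":[0,0]}'; done; python3 -m pendant '{"xyz":[[0,0,0],[0,0,0]],"yaw":[0,0]}'; python3 -c "
from h import *
print(state()['moment'])"
```

```text
t: 10.7
position: [560.5, -182.3, 2.3]
orientation: [-0.001, 0.016, 1.0, -0.0]
wrist_force: [-12.5, -0.2, 10.1]
finger_gap: 0.999
t: 10.95
position: [560.5, -182.3, 2.3]
orientation: [-0.001, 0.016, 1.0, -0.0]
wrist_force: [-8.8, -0.2, 6.0]
finger_gap: 0.999
[0.02381417 1.57749799 0.015678  ]
```

```bash
python3 -m pendant '{"xyz":[[-0.001,0,0],[-0.001,0,0],[0,0,0]],"yaw":[0,0,0]}'
python3 - <<'E'
from h import *
print(state()['moment'])
b=camera("side");crop(b["frame"],270,230,390,340,5,"pics/l2.png")
a=camera("scene");crop(a["frame"],210,230,340,350,5,"pics/l1.png")
E
```

```text
t: 11.32
position: [560.5, -182.2, 2.3]
orientation: [-0.003, 0.016, 1.0, -0.0]
wrist_force: [-18.0, -0.1, 13.3]
finger_gap: 1.0
[-0.05046613  3.30451355  0.03563952]
```

View pics/l2.png

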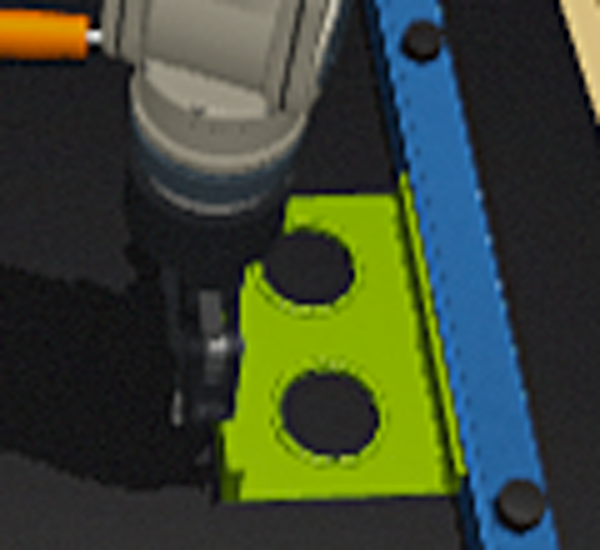

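View pics/l1.png

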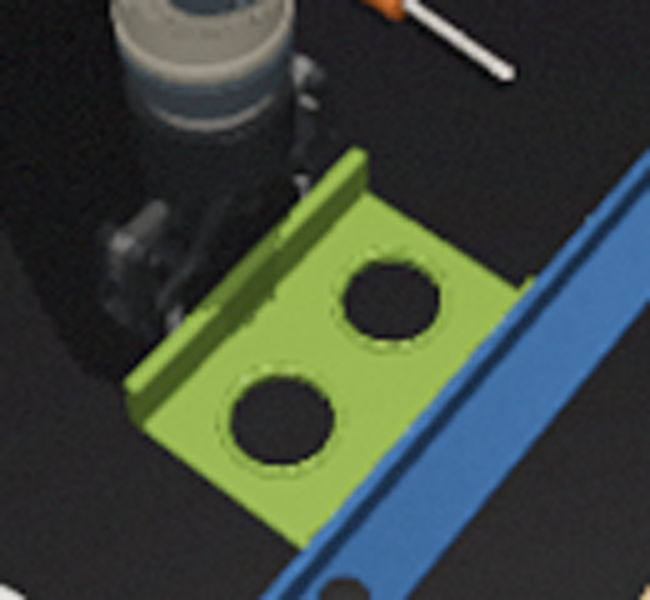

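Contact holds at about 18 N with near-zero yaw moment. To square the rib regardless of my angle estimate, I'll back off, close the fingers and press once at the middle of the near face.

```bash
python3 -m pendant '{"xyz":[[0.005,0,0],[0.012,0,0],[0.015,0,0],[0.008,0,0],[0,0,0]],"yaw":[0,0,0,0,0]}'; python3 -m pendant '{"xyz":[[0,0,-0.006],[0,0,-0.007],[0,0,0],[0,0,0],[0,0,0],[0,0,0]],"yaw":[0,0,0,0,0,0]}' 0
python3 - <<'E'
from h import *
plan()
b=camera("side");crop(b["frame"],270,230,390,340,5,"pics/m2.png")
a=camera("scene");crop(a["frame"],210,230,340,350,5,"pics/m1.png")
E
```

```text
t: 12.05
position: [523.0, -181.2, 2.5]
orientation: [0.0, 0.016, 1.0, -0.0]
wrist_force: [0.6, 0.3, 0.2]
finger_gap: 1.001
t: 12.8
position: [523.4, -181.1, 15.1]
orientation: [-0.0, 0.016, 1.0, 0.0]
wrist_force: [0.2, -0.4, 0.0]
finger_gap: 0.004
t 12.8 pos [ 523.4 -181.1   15.1] yaw -1.82 tilt [-0.  0. -1.] F [ 0.2 -0.4  0. ]
```

View pics/m2.png

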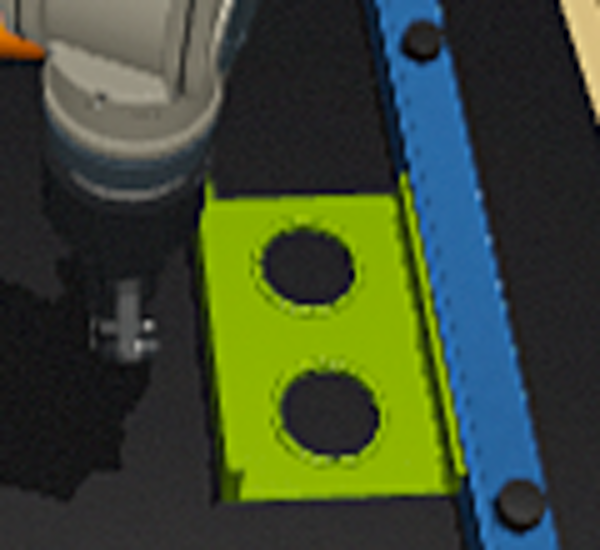

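View pics/m1.png

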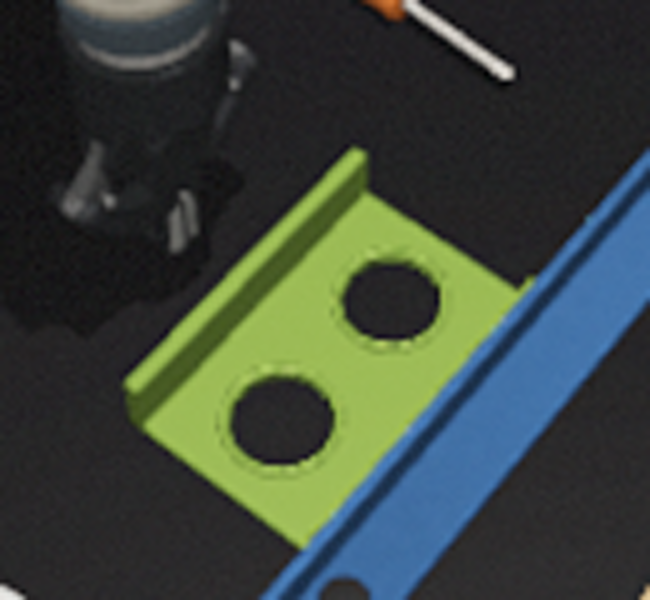

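Run:
```python
from h import *
a=camera("scene");f=lambda x,y:(210+x/5-.5,230+y/5-.5)
p=onz(a,*f(123,380),36);q=onz(a,*f(355,146),36)
print(p.round(1),q.round(1),np.degrees(np.arctan2(-(q-p)[0],(q-p)[1])),np.linalg.norm(q-p));plan((*((p+q)/2)[:2],15.1))
```

```text
[ 566.3 -268.    36. ] [573.1 -97.7  36. ] -2.283993180918517 170.41173670315692
t 12.95 pos [ 523.4 -181.1   15.2] yaw -1.82 tilt [-0.  0. -1.] F [-0.1 -0.1  0.3]
to [ 569.7210689  -182.83427002   15.1       ] tool m [-0.0463 -0.0003  0.0001]
```

```bash
python3 -m pendant '{"xyz":[[-0.012,0,0],[-0.012,0,0],[-0.006,0,0],[-0.003,0,0],[-0.002,0,0],[-0.001,0,0],[0,0,0]],"yaw":[0,0,0,0,0,0,0]}'; python3 -m pendant '{"xyz":[[-0.001,0,0],[-0.001,0,0],[0,0,0]],"yaw":[0,0,0]}'
```

```text
t: 13.82
position: [559.4, -182.2, 15.3]
orientation: [-0.0, 0.016, 1.0, -0.0]
wrist_force: [-0.1, 0.7, 0.4]
finger_gap: 0.001
t: 14.2
position: [560.5, -182.3, 15.3]
orientation: [-0.001, 0.016, 1.0, -0.0]
wrist_force: [-3.6, 0.3, 4.4]
finger_gap: 0.0
```

```bash
python3 -m pendant '{"xyz":[[-0.001,0,0],[-0.001,0,0],[0,0,0]],"yaw":[0,0,0]}';python3 -m pendant '{"xyz":[[-0.001,0,0],[0,0,0]],"yaw":[0,0]}'
```

```text
t: 14.58
position: [560.6, -182.3, 15.3]
orientation: [-0.003, 0.016, 1.0, -0.0]
wrist_force: [-14.2, 0.1, 9.3]
finger_gap: -0.0
t: 14.82
position: [560.6, -182.3, 15.3]
orientation: [-0.004, 0.016, 1.0, -0.0]
wrist_force: [-19.1, -0.7, 12.8]
finger_gap: 0.004
```

The contact position is unchanged at 560.6 with 19 N at the middle, so the rib is squared against the fence. I'll retreat and check.

```bash
python3 -m pendant '{"xyz":[[0.005,0,0],[0.015,0,0],[0.03,0,0],[0.04,0,0],[0.03,0,-0.02],[0,0,-0.05],[0,0,-0.05],[0,0,-0.05],[0,0,0]],"yaw":[0,0,0,0,0,0,0,0,0]}'; python3 -m pendant '{"xyz":[[0.0,-0,0],[0,0,0]],"yaw":[0,0]}'
python3 - <<'E'
from h import *
plan()
b=camera("side");crop(b["frame"],270,230,390,340,5,"pics/n2.png")
a=camera("scene");cv2.imwrite("pics/n1.png",a["frame"]);crop(a["frame"],240,260,340,350,6,"pics/n3.png")
E
```

```text
t: 15.95
position: [445.5, -179.4, 188.8]
orientation: [0.003, 0.016, 1.0, -0.002]
wrist_force: [-0.6, 0.1, -0.3]
finger_gap: -0.0
t: 16.2
position: [443.8, -178.2, 184.0]
orientation: [-0.001, 0.016, 1.0, 0.001]
wrist_force: [-0.1, 0.2, -0.1]
finger_gap: 0.001
t 16.2 pos [ 443.8 -178.2  184. ] yaw -1.83 tilt [-0.002  0.001 -1.   ] F [-0.1  0.2 -0.1]
```

View pics/n2.png

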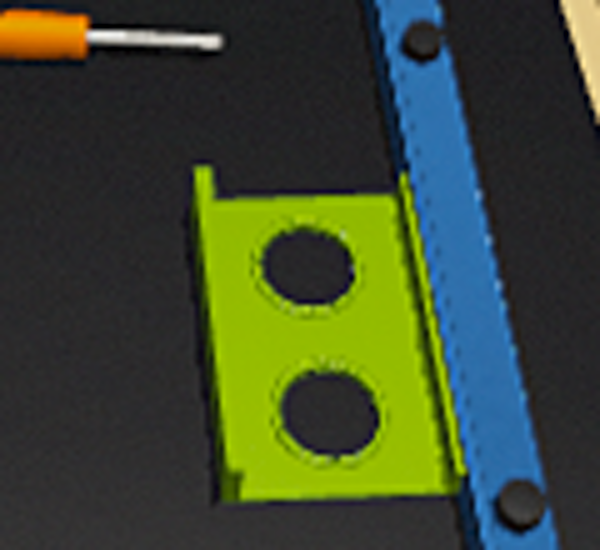

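View pics/n1.png

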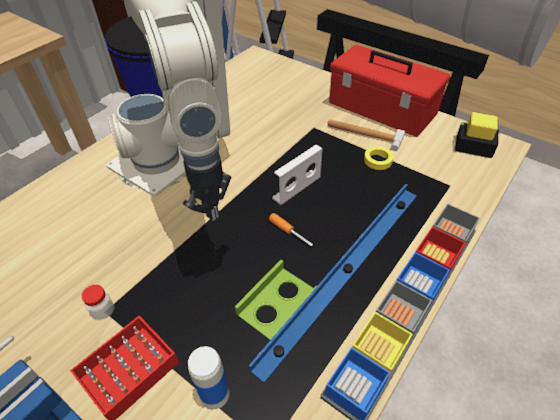

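View pics/n3.png

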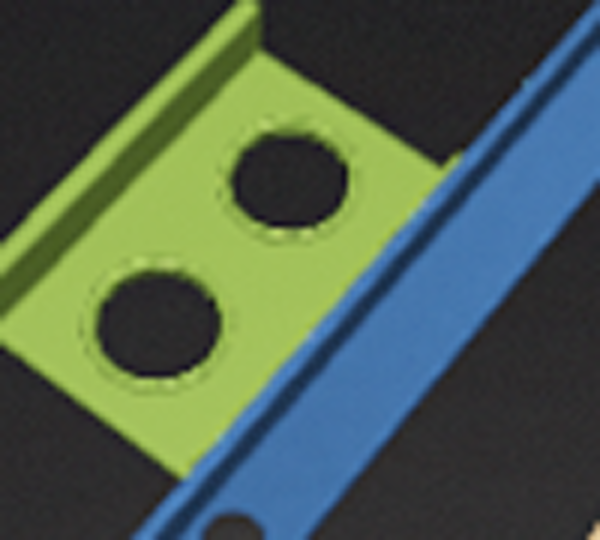

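```bash
python3 -c "
from cell import close_job
print(close_job())"
```

```text
the job is handed in; nothing more can be done
None
```

The green rib is lying on its web with its flanges up, pushed against the blue fence, and the job is handed in at about 16 s of the 58 s allowed. I tipped it with both open fingers on the top flange, then pushed it along by its near face, turning it about 10° on the way.

**Flush check:** I pressed once across the near face with both fingers, then once at its middle with the fingers shut. The contact stopped at the same place both times (x about 560.5 mm) at 18–19 N, with no measurable yaw moment in the first press.

**Final pictures:** Both cameras show no visible gap to the fence. The bare rib is still standing, and the tools and containers look unmoved. The robot is well clear of everything.

**Disagreement:** Before the last press I measured the rib's angle as -2.3°, while the fence read -1.4° to -2.8° depending on the view. That is within picture error, so flushness rests mainly on the press tests.

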